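# Set the cordless iron to two dots and start it

### The arm

A 6-joint arm with a two-finger parallel gripper is mounted at the origin on a cart in front of the work surface, level with it; the furniture and walls round the work are solid. World frame = base frame: x ahead of the robot, y to its left, z up, the work surface at z = 0. Lengths are in mm, angles in rad, forces in N, time in s.
With the tool pointing down it reaches from about 325 to 925 mm from the base axis. Payload 3.1 kg.
Tool frame: the origin (TCP) lies midway between the tips of the shut fingers; the grasp point (between the pads) lies 19 mm behind it (manip.hold_point_z is the distance from the TCP to the grasp point, in mm); z points along the fingers, y is the line along which they close (so a half turn about z gives the same grasp; the last joint's range is limited). The gripper opens to 85 mm and grips with 20 to 120 N. Pads are 22 mm wide; open, the fingers measure 114 mm over their backs; the gripper's body (76 mm by 85 mm) begins 54 mm behind the grasp point. The pads swing forward as they close: fully open they stand 13 mm farther back than shut.
Start: joints at [-1.222, 0.217, 1.613, -0, 1.311, -0.112], TCP at [277.937, -559.813, 231.3] pointing down, gripper open.
Joint ranges: [-2.75, 2.75], [-0.78, 2.1], [0.31, 2.55], [-1.13, 4.27], [0.13, 2.63], [-2.58, 2.58]. Speed limits (rad/s): [2.79, 2.79, 3.14, 3.14, 3.14, 3.14].

### API

Orientations are given as a unit quaternion [x, y, z, w].
In Python, from workcell import manip gives the robot as it stands.
- The arm moves only by the tool jog_arm, called after "Call:" by a JSON object that holds its "method" and its "body". Schema: {"type":"object","properties":{"increments":{"type":"string"},"aperture":{"type":"number"},"only":{"type":"string"},"quiet":{"type":"boolean"},"lines":{"type":"string"}},"required":["increments"],"additionalProperties":false}. increments is a string of 1 to 12 rows, parted by semicolons, with the numbers parted by spaces; each row has 6 numbers: dx, dy, dz in shares of the most that a row can go, 1 being 50 mm, then a rotation vector rx, ry, rz in units of 0.2 rad; each row shifts and turns the commanded pose from where the row before left it, along the tool's axes as they then stand; what a row does not reach is not made up. A row lasts 1/10 s, in which the tool goes at most 50 mm and 0.15 rad, less where a joint would pass 70% of its speed; a pose out of reach is approached as far as the arm can. aperture is the finger opening in mm, set as the call begins (left out keeps the last). The fingers move at their own pace and stop on an object; the grip force is fixed at half the most. Time passes only in rows, so rows that do not move let the fingers close. The tool returns the time, the measured TCP pose, the force, the opening and the grip force at its end. only (a regular expression) keeps the lines of the reply that match it, lines (a string "A,B") keeps lines A to B, and quiet returns only ok. Input that does not fit is refused with a message, and nothing moves.
- manip.sense(): the state, without advancing time (a new reading comes with each control period).
- manip.snapshot(name): name is "scene" or "top" or "wrist"; returns a dict with "pixels" (384x512x3 uint8, red, green, blue), "z_map" (384x512 float32, mm along the optical axis (not along the pixel's ray), 0 where there is no reading), "vfov" (degrees; the focal length in pixels is half the picture's height over the tangent of half this angle, whatever the lens; pixels are square), "cx", "cy" (the principal point, pixels), "rvec" (rotation vector, rad) and "tvec" (3), from world to camera coordinates, as OpenCV has them. Camera axes: x right, y down, z forward; pixel columns grow to the right and rows downward; lengths in mm; the calibration is good to about 2 mm. A picture is of the moment at which its call begins.
- manip.hand_in(): hands the job in; it is judged then, once.
The state is a dict: "t": time; "joint_positions": joint angles; "joint_vel": joint speeds; "tau": joint torques, N m; "ee_pos": TCP position; "eef_rot": TCP orientation; "force": force on the tool from outside, world axes, zero at the start; "wrist_torque": the same for the moment, N m; "grip_width": finger opening in mm; "grasp_force": force on a finger pad.
Only numpy, scipy, OpenCV 4.12 (cv2) and the standard library are available. Lean on these libraries where they do the work, as an engineer would, in place of code of your own. Each camera call takes 0.05 s, during which the arm holds its last target. There are 200 camera calls.

### The job

Get the cordless iron ready for wool: with a fingertip, flick the star-edged thumbwheel at the front of its charging base round to the right, click by click, until the two-dot mark has clicked in at the white index line - never as far as three dots. Only then press the green start button right down with a fingertip and let it come back up. Leave the iron sitting on its base and everything else where it stands; nothing is to be gripped or picked up.

Things in the scene. Friction and masses are not known exactly. Their poses are not given: they have to be found in the camera images.
- iron_base: Charging base of the cordless iron: white box, grey-green deck along its front, 200 mm deep (x) by 310 wide (y) by 85 high; fixed. Origin: centre of its underside. Its -x faces the robot (front face at x -100 mm), +y is to the left, z up. The deck (x -100 to -25, top at z 85) is open above; the iron stands behind it. In front of the front face is only the thumbwheel's edge, above the worktop.
- wheel_hub (a point): Point on the thumbwheel's upright axis at mid-height of its rim, under the deck (x -90, y +35, z 60 mm of iron_base; axes parallel to it). The dark wheel is 16 mm thick (z 52 to 68), a disc of 37 mm radius with ten teeth 36 degrees apart, each an upright round of 5 mm radius centred 40 mm from the axis (tips at 45, gaps 15 wide). Only its front shows, tips 35 mm beyond the base's front face.
- wheel_index (a point): Upper front end of the white index line on the deck's front edge, straight over the foremost part of the wheel (x -100, y +35, z 85 mm of iron_base). At every click position a gap of the wheel stands at the very front, under this line, with one tooth 18 degrees to either side of it.
- two_dots (a point): The two-dot mark on the wheel's upper face, 27.5 mm from the axis, in line with a gap; turns with the wheel. The marks in order, two clicks apart: white ring (off), one dot, two dots, three dots; grey ticks at the half steps between.
- wheel (a joint): Angle of the wheel (rad), growing as its front edge goes to the right (-y of iron_base). 0.628 (36 degrees) a click: 0 off, 1.257 one dot, 2.513 two dots, 3.770 three dots, ticks between; stops at both ends. Starts at 0, 0.628 or 1.257. A sprung ball holds each click: about 2.5 N at the teeth breaks it out; past half way (18 degrees) it jumps on to the next click when free, else it falls back.
- start_top (a point): Centre of the top of the green round start button, 26 mm across, at x -60, y -100, z 99 mm of iron_base (14 mm above the deck, in a grey collar of 42 mm whose rim is 10 mm below the button's top). It is pressed straight down.
- start (a joint): Travel of the start button in m: 0 up, 0.006 fully down; sprung, fully down takes about 5 N, and it comes up by itself.
- iron: Cordless iron, steel sole, grey-green body and dark handle, 260 mm long (its y, nose to +y) by 104 mm wide by 140 mm high, 0.95 kg; loose, standing sole down on top of the base (sole at 88 mm, handle's top at 230 mm above the worktop), behind the deck. Origin: underside of the sole, below the middle. To be left alone.
- sewing_tray: Low grey-white tray of 182 x 262 x 24 mm at the left, holding two reels and a tape measure; loose. Origin: centre of its underside.
- rust_reel: Reel of rust-red thread, 30 mm across, 38 mm high, on the tray; loose. Origin: centre of its underside.
- cream_reel: Reel of cream thread, 30 mm across, 38 mm high, on the tray; loose. Origin: centre of its underside.
- tape_measure: Round cream tape measure with a red centre button, 52 x 96 x 21 mm, on the tray; loose. Origin: centre of its underside.
- scrub_brush: Grey scrubbing brush with blue bristles, 30 x 85 x 55 mm, at the front edge of the worktop, right; loose. Origin: centre of its underside.
- peg: Wooden clothes peg lying flat, 15 x 72 x 12 mm, on the worktop in front of the base; loose. Origin: centre of its underside.

How it is judged (in metres and radians):
On the way, in this order (a step that is already met when the one before it is completed fails the run):
1. the thumbwheel has clicked in at two dots, the start button up (value of joint wheel between 2.356 and 2.67 rad and value of joint start below 0.0015 m), for 0.3 s.
2. the start button is pressed right down with a fingertip, the wheel at two dots (value of joint start above 0.0045 m and contact force between the fingers and start above 0.5 N and value of joint wheel between 2.356 and 2.67 rad), for 0.1 s.
At the end, for the whole second after the job is handed in: the wheel rests within a quarter of a click (9 degrees) of two dots, the start button has been pressed at least 4.5 of its 6 mm with a fingertip and is up again (within 1.5 mm), the iron stands within 15 mm of where it stood, and every other loose thing within 25 mm of where it stood (all of step 1 and velocity of joint wheel between -0.1 and 0.1 rad/s and distance of iron from where it was at the start of the episode below 0.015 m and distance of each of sewing_tray, rust_reel, cream_reel, tape_measure, scrub_brush, peg from where it was at the start of the episode below 0.025 m); the robot touches nothing.
It fails at once if the wheel is turned up to three dots (more than one and a half clicks past two dots) (value of joint wheel above 3.456 rad).
It fails at once if the start button is pressed in by half or more while the wheel is not clicked in at two dots (value of joint start above 0.003 m and not (value of joint wheel between 2.262 and 2.765 rad)).
It fails at once if the iron is lifted or shifted by more than 15 mm (distance of iron from where it was at the start of the episode above 0.015 m).
It fails at once if one of the other loose things is lifted or shifted by more than 25 mm (distance of any of sewing_tray, rust_reel, cream_reel, tape_measure, scrub_brush, peg from where it was at the start of the episode above 0.025 m).
It also fails if it takes over 64 s, if anything falls off the work surface, if the arm or the gripper's body presses on something with over 40 N, if the wrist force passes 120 N, or if a joint passes its speed limit or range.

## Working session

There is one attempt and no reset: what is moved stays moved. The work goes in short steps, Python scripts to look and compute and a tool call to move; the robot and the scene stay as the last step left them, time stands still between calls to the robot, and variables do not carry over. Pictures are saved under pics/ and viewed, at most 10 in all, crops included, and the job is handed in when it is done.

```bash
ls; mkdir -p pics; cat > h.py <<'E'
import numpy as np, cv2
from workcell import manip
from scipy.spatial.transform import Rotation as R
def snap(n,f=None):
    s=manip.snapshot(n); s['f']=192/np.tan(np.radians(s['vfov'])/2); s['R']=R.from_rotvec(s['rvec']).as_matrix(); s['t']=np.array(s['tvec'])
    if f: cv2.imwrite('pics/'+f,cv2.cvtColor(s['pixels'],cv2.COLOR_RGB2BGR))
    return s
def ray(s,u,v):
    d=s['R'].T@np.array([(u-s['cx'])/s['f'],(v-s['cy'])/s['f'],1]); return -s['R'].T@s['t'],d
def plane(s,u,v,z):
    o,d=ray(s,u,v); return o+d*(z-o[2])/d[2]
def depth(s,u,v):
    o,d=ray(s,u,v); return o+d*s['z_map'][int(v),int(u)]
def cloud(s):
    v,u=np.mgrid[:384,:512]; z=s['z_map']
    c=np.stack([(u-s['cx'])/s['f']*z,(v-s['cy'])/s['f']*z,z],-1)
    return (c-s['t'])@s['R']
E
python3 - <<'E'
from h import *
a=snap('scene'); b=snap('top')
for s in(a,b): print(s['vfov'],ray(s,s['cx'],s['cy']))
cv2.imwrite('pics/a.png',cv2.cvtColor(a['pixels'],4)); cv2.imwrite('pics/b.png',cv2.cvtColor(b['pixels'],4))
s=manip.sense(); print(s['ee_pos'],s['eef_rot'],R.from_quat(s['eef_rot']).as_matrix().round(3))
E
```

```text
pics
workcell.py
47.61377987134704 (array([-167.30621618,  401.6357068 ,  850.07713899]), array([ 0.63083624, -0.34148377, -0.69673128]))
50.0060534800452 (array([-214.33958953,  -93.17781843, 1069.52323003]), array([ 0.5986702 ,  0.09477471, -0.79536893]))
[ 277.67424926 -559.08941629  230.07084243] [ 9.73573247e-01  2.28372232e-01 -1.37912422e-04 -1.11191032e-03] [[ 0.896  0.445 -0.001]
 [ 0.445 -0.896  0.002]
 [ 0.    -0.002 -1.   ]]
```

View pics/a.png

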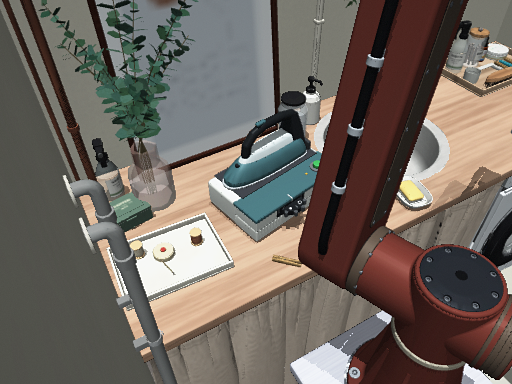

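View pics/b.png

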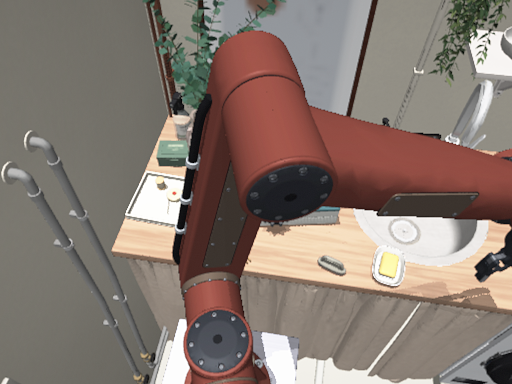

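The scene view shows the base's deck around (285,190), the wheel at (290,206), the green button at (317,165), the peg at (287,261). The arm hides the right part, and most of the top view.

```bash
python3 - <<'E'
from h import *
a=snap('scene'); p=cloud(a); z=p[...,2]
hsv=cv2.cvtColor(a['pixels'],cv2.COLOR_RGB2HSV)
m=(hsv[...,0]>80)&(hsv[...,0]<105)&(hsv[...,1]>90)&(abs(z-85)<8)&(p[...,0]<800)
n,l,st,c=cv2.connectedComponentsWithStats(m.astype('uint8'))
k=1+st[1:,4].argmax(); q=p[l==k]; print(st[k],np.median(q[:,2]))
r=cv2.minAreaRect(q[:,:2].astype('f4')); print(r,cv2.boxPoints(r))
g=(hsv[...,0]>50)&(hsv[...,0]<75)&(hsv[...,1]>150)&(z>70)&(z<130); ys,xs=np.where(g); print(len(xs),xs.mean(),ys.mean(),p[g].mean(0),p[g].min(0),p[g].max(0))
for uv in [(290,206),(287,261),(317,165),(275,258),(299,264)]: print(uv,depth(a,*uv).round(1))
i=a['pixels'][145:285,195:345]; cv2.imwrite('pics/a2.png',cv2.cvtColor(cv2.resize(i,None,fx=4,fy=4,interpolation=2),4))
E
```

```text
[ 234  152   87   71 2191] 82.7676618850471
((520.0316772460938, -73.81826782226562), (86.68196105957031, 304.7590637207031), 11.216850280761719) [[ 447.8773     67.21969 ]
 [ 507.15988  -231.71785 ]
 [ 592.18604  -214.85623 ]
 [ 532.90344    84.081314]]
40 315.7 164.05 [ 538.78887745 -169.87553162   94.8323264 ] [ 527.32819253 -184.14733352   88.12179402] [ 549.47858104 -162.90261803   99.77210585]
(290, 206) [463.9 -41.2  66.5]
(287, 261) [356.8  33.8  11.7]
(317, 165) [ 531.4 -168.6   97.4]
(275, 258) [380.   53.3  10.1]
(299, 264) [336.3  13.    9.6]
```

View pics/a2.png

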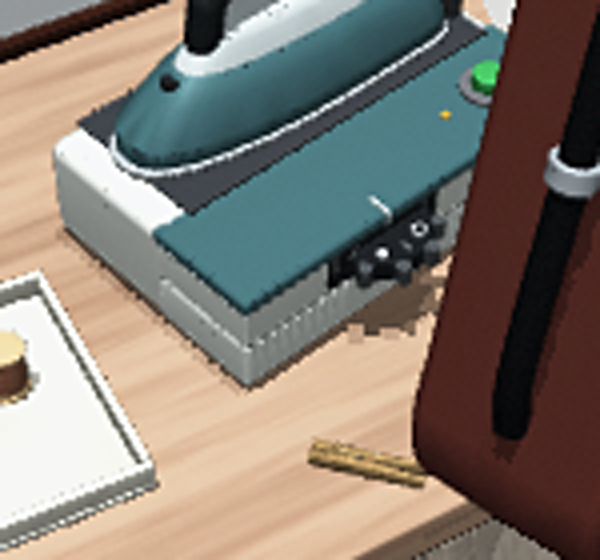

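The crop (4x, offset 195,145) shows the deck's front-left corner at (256,222), the index line's front end at about (292.5,199), a single dot at about (290.7,208.3), and the white ring at about (300,202.4).

```bash
python3 - <<'E'
from h import *
a=snap('scene')
C=lambda x,y,z: plane(a,195+x/4-.4,145+y/4-.4,z)
fl=C(245,310,85); ix=C(391,217,85); bl=C(157,232,85); g=C(486,76,99)
print('corner',fl,'index',ix,'back-left deck',bl,'button',g)
hsv=cv2.cvtColor(a['pixels'],cv2.COLOR_RGB2HSV);p=cloud(a)
# yaw & pos by least squares: base points -> world
B=np.array([[-100,155],[-100,35],[-25,155],[-60,-100]]);W=np.array([fl,ix,bl,g])[:,:2]
bm,wm=B.mean(0),W.mean(0);H=(B-bm).T@(W-wm);th=np.arctan2(H[0,1]-H[1,0],H[0,0]+H[1,1])
Rm=np.array([[np.cos(th),-np.sin(th)],[np.sin(th),np.cos(th)]]);o=wm-Rm@bm
print('yaw',th,np.degrees(th),'origin',o,'res',(W-(B@Rm.T+o)).round(1))
hub=Rm@[-90,35]+o
print('hub',hub,'btn',Rm@[-60,-100]+o)
for n,x,y in[('dot',383,253),('ring',420,230)]:
    d=Rm.T@(C(x,y,68)[:2]-hub); print(n,d,np.hypot(*d),'deg to right of front',np.degrees(np.arctan2(-d[1],-d[0])))
E
```

```text
corner [445.05953254  68.03872282  85.        ] index [467.13334426 -49.36264935  85.        ] back-left deck [529.64274418  82.90789209  85.        ] button [ 535.86130768 -168.70480568   99.        ]
yaw 0.18304518613128318 10.487716625509115 origin [575.63294082 -64.03770297] res [[-4.  -2.1]
 [-3.8 -1.5]
 [ 6.8 -0.9]
 [ 1.   4.6]]
hub [480.76561959 -46.00463992] btn [ 534.83777619 -173.28858188]
dot [-21.97723     12.61941256] 25.342616513896235 deg to right of front -29.864613254096984
ring [-22.51508952 -19.00021319] 29.46077658501389 deg to right of front 40.16061700644356
```

The wheel starts at one tick (0.628), since the ring is about 36° to the right of the front and the dot about 36° to the left. That leaves three clicks. I'll move in above the base for a better measurement.

The rows are not in the units I measure in: shifts go in shares of 50 mm and turns go in units of 0.2 rad. I convert before sending: -33 mm is -0.66, 31 mm is 0.62.

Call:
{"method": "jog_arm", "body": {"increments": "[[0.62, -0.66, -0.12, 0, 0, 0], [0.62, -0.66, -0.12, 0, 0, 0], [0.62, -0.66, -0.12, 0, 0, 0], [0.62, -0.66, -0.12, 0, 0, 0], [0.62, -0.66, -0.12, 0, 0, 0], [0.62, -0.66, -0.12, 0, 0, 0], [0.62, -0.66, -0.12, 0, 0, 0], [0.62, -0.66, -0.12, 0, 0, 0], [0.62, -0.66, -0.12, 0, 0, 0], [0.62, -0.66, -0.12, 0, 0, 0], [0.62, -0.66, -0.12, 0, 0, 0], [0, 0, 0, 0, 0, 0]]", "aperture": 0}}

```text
refused: increments: the value is not of type 'string' (schema: type "string"). Nothing was moved.
```

I used the wrong layout. The manual says rows parted by semicolons, with the numbers parted by spaces; once more.

Call:
{"method": "jog_arm", "body": {"increments": "0.62 -0.66 -0.12 0 0 0;0.62 -0.66 -0.12 0 0 0;0.62 -0.66 -0.12 0 0 0;0.62 -0.66 -0.12 0 0 0;0.62 -0.66 -0.12 0 0 0;0.62 -0.66 -0.12 0 0 0;0.62 -0.66 -0.12 0 0 0;0.62 -0.66 -0.12 0 0 0;0.62 -0.66 -0.12 0 0 0;0.62 -0.66 -0.12 0 0 0;0.62 -0.66 -0.12 0 0 0;0 0 0 0 0 0", "aperture": 0}}

```text
t: 1.4
ee_pos: [423.2, -78.4, 298.4]
eef_rot: [0.973, 0.232, 0.001, -0.001]
force: [-0.3, -1.0, 0.3]
grip_width: -0.1
grasp_force: 0.0
```

```bash
python3 - <<'E'
from h import *
s=snap('wrist'); print(ray(s,s['cx'],s['cy']))
a=snap('scene'); w=cv2.resize(s['pixels'],None,fx=1.5,fy=1.5)
b=cv2.resize(a['pixels'][125:285,195:395],None,fx=4,fy=3.5)[:560]
cv2.imwrite('pics/c.png',cv2.cvtColor(w,4)); cv2.imwrite('pics/c2.png',cv2.cvtColor(b,4))
E
```

```text
(array([485.90315432, -47.57755482, 441.17504302]), array([-0.24376278, -0.123474  , -0.96194276]))
```

View pics/c.png

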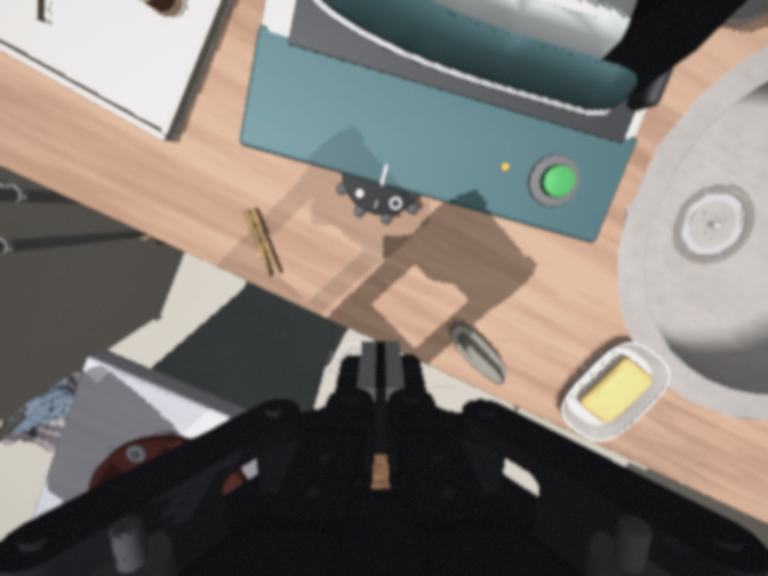

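The wrist view (1.5x) is clear. Deck corners are at FL (241,142), FR (595,241), BR (635,137) and BL (263,30), and the index front end is at (381,185). The dot at (360,193), tick at (377,204) and ring at (396,203) confirm 0.628, and the button is at (560,180).

```bash
cat > fit.py <<'E'
from h import *
def fit(s,B,W):
    bm,wm=B.mean(0),W.mean(0);H=(B-bm).T@(W-wm);th=np.arctan2(H[0,1]-H[1,0],H[0,0]+H[1,1])
    Rm=np.array([[np.cos(th),-np.sin(th)],[np.sin(th),np.cos(th)]]);return th,Rm,wm-Rm@bm
E
python3 - <<'E'
from fit import *
w=snap('wrist');a=snap('scene')
P=lambda x,y,z: plane(w,x/1.5,y/1.5,z)
W=np.array([P(241,142,85),P(595,241,85),P(381,186,85),P(560,180,99)])[:,:2]
B=np.array([[-100,155],[-100,-155],[-100,35],[-60,-100.]])
th,Rm,o=fit(w,B,W); print(np.degrees(th),o,'res',(W-B@Rm.T-o).round(1).tolist())
print('hub',Rm@[-90,35]+o,'btn',Rm@[-60,-100]+o)
# deck depth check, heights by z_map, and scene/wrist triangulated button
p=cloud(w);print('deck z',np.median(p[60:85,200:300,2]),'btn z',p[118:122,371:375,2].mean())
def green(s):
    h=cv2.cvtColor(s['pixels'],cv2.COLOR_RGB2HSV);z=cloud(s)[...,2]
    m=cv2.inRange(h,(50,130,60),(75,255,255))&((z>85)&(z<115)).astype('uint8')*255
    M=cv2.moments(m,True);return M['m10']/M['m00'],M['m01']/M['m00'],M['m00']
ga,gw=green(a),green(w);print(ga,gw)
K=lambda s:np.array([[s['f'],0,s['cx']],[0,s['f'],s['cy']],[0,0,1]])@np.c_[s['R'],s['t']]
X=cv2.triangulatePoints(K(a),K(w),np.array(ga[:2]),np.array(gw[:2]));print('tri btn',(X[:3]/X[3]).ravel(),plane(a,*ga[:2],97),plane(w,*gw[:2],97))
ix=cv2.triangulatePoints(K(a),K(w),np.array([292.4,198.9]),np.array([381/1.5,186/1.5]));print('tri idx',(ix[:3]/ix[3]).ravel())
E
```

```text
11.487087111883653 [579.33648067 -73.07396705] res [[2.3, -3.1], [0.7, 2.8], [-2.2, -0.5], [-0.8, 0.7]]
hub [484.16906777 -56.69826796] btn [ 540.4530121 -183.0197531]
deck z 84.86108577206247 btn z 98.78796538613459Traceback (most recent call last):
  File "<stdin>", line 14, in <module>
  File "<stdin>", line 13, in green
ZeroDivisionError: float division by zero
```

```bash
python3 - <<'E'
from fit import *
for n in('scene','top','wrist'):
    s=snap(n);p=cloud(s);h=cv2.cvtColor(s['pixels'],cv2.COLOR_RGB2HSV)
    print(n,s['vfov'],s['cx'],s['cy'],'f',s['f'])
    m=cv2.inRange(h,(50,130,60),(75,255,255))>0
    m&=(p[...,0]>480)&(p[...,0]<600)&(p[...,2]>60)
    print(' green',m.sum(),(p[m].mean(0) if m.any() else ''))
    d=(h[...,0]>80)&(h[...,0]<105)&(h[...,1]>80)&(abs(p[...,2]-85)<7)&(p[...,0]<800)
    k,l,st,c=cv2.connectedComponentsWithStats(d.astype('uint8'));j=1+st[1:,4].argmax();q=p[l==j]
    r=cv2.minAreaRect(q[:,:2].astype('f4'));print(' deck',st[j],np.median(q[:,2]),r,cv2.boxPoints(r).round(1).tolist())
    y=cv2.inRange(h,(24,140,150),(32,255,255))>0;y&=(p[...,2]<60)&(p[...,0]>250)&(p[...,1]<-150)
    print(' sponge',y.sum(),p[y].mean(0) if y.any() else '')
    t=p[(p[...,0]>330)&(p[...,0]<450)&(p[...,1]<0)&(p[...,1]>-150)&(abs(p[...,2])<12)];print(' table z',np.median(t[:,2]) if len(t) else '')
    if n=='top': cv2.imwrite('pics/d.png',cv2.cvtColor(np.vstack([cv2.resize(s['pixels'][160:260,200:360],None,fx=4,fy=3),]),4))
E
```

```text
scene 47.61377987134704 254.3949336493521 195.61183500806075 f 435.1805349228941
 green 65 [ 537.30012665 -173.07114353   94.72100197]
 deck [ 234  152   92   71 2268] 82.86323919170063 ((520.1278076171875, -73.96832275390625), (88.5586929321289, 306.1176452636719), 11.101639747619629) [[447.20001220703125, 67.69999694824219], [506.1000061035156, -232.6999969482422], [593.0999755859375, -215.60000610351562], [534.0999755859375, 84.80000305175781]]
 sponge 0 
 table z -2.0344753932919746
top 50.0060534800452 252.82508420366446 193.04215774480153 f 411.68854708890126
 green 44 [ 536.49928303 -176.07041656   97.93124882]
 deck [ 235  186  105   28 2185] 84.5796815425775 ((519.779296875, -78.47357177734375), (88.57112884521484, 304.846435546875), 12.31873607635498) [[444.0, 61.0], [509.0, -236.8000030517578], [595.5999755859375, -217.89999389648438], [530.5, 79.9000015258789]]
 sponge 0 
 table z -0.21307089155820483
wrist 68.66811607137161 253.3214493855851 191.95983230310782 f 281.102393678158
 green 0 
 deck [400 121   1   1   1] 85.48799240458858 ((553.782958984375, -219.6343994140625), (0.0, 0.0), 0.0) [[553.7999877929688, -219.60000610351562], [553.7999877929688, -219.60000610351562], [553.7999877929688, -219.60000610351562], [553.7999877929688, -219.60000610351562]]
 sponge 0 
 table z -0.17402572297091312
```

View pics/c2.png

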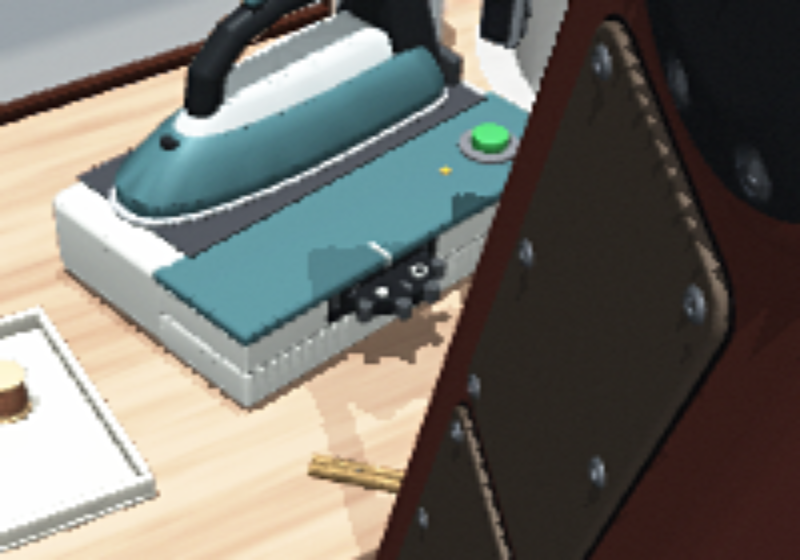

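Scene crop: button at full-frame (317.5,164.5), index at about (291.5,196), wheel unchanged. The three cameras disagree by several mm, so I'll check each against the known TCP.

```bash
python3 - <<'E'
from fit import *
T=manip.sense()['ee_pos'];print(T,manip.sense()['joint_vel'])
tiles=[]
for n in('scene','top','wrist'):
    s=snap(n);q=s['R']@T+s['t'];u=q[:2]/q[2]*s['f']+[s['cx'],s['cy']];print(n,u.round(1))
    i=s['pixels'].copy();x,y=u.astype(int);x0=min(max(x-40,0),432);y0=min(max(y-40,0),304)
    c=cv2.resize(i[y0:y0+80,x0:x0+80],None,fx=3.2,fy=3.2);cv2.drawMarker(c,(int((u[0]-x0+.5)*3.2),int((u[1]-y0+.5)*3.2)),(255,0,255),0,10);tiles.append(c)
    if n=='top': d=cv2.resize(i[165:260,215:365],(768,486-0),interpolation=2)
    if n=='wrist': print(cv2.cvtColor(i,cv2.COLOR_RGB2HSV)[120,373],s['z_map'][120,373],cloud(s)[120,373])
o=np.vstack([np.hstack(tiles),cv2.resize(d,(768,340))]);cv2.imwrite('pics/e.png',cv2.cvtColor(o,4));print(o.shape)
E
```

```text
[421.53736518 -84.26424905 296.91252543] [-0.00257971  0.00152071 -0.00257747  0.00256586  0.00087994 -0.00047399]
scene [322.2 134.8]
top [290.3 179.9]
wrist [252.  242.8]
[ 66 125 200] 330.69922 [ 538.38621978 -184.40676833   98.39043973]
(596, 768, 3)
```

View pics/e.png

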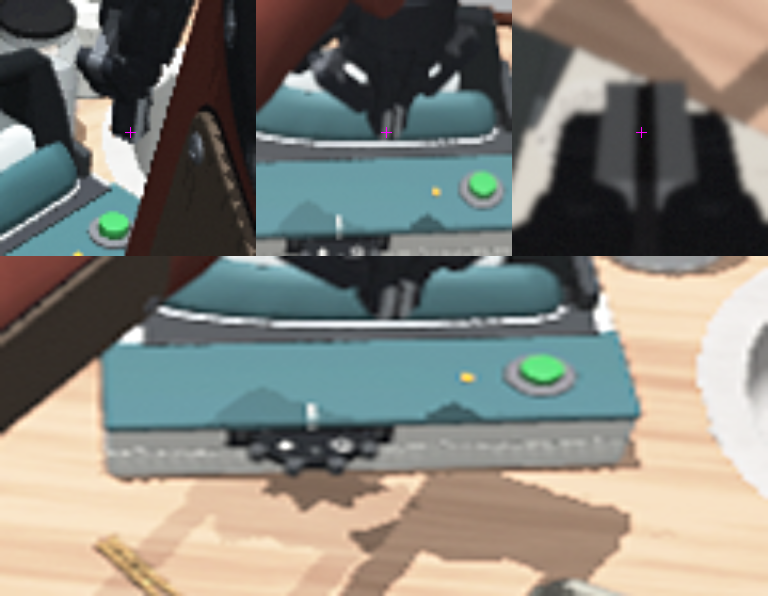

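The first wrist picks were taken while the arm was still settling (the TCP moved 6 mm afterwards), which explains the mismatch. I'll re-measure at rest with automatic detection.

Call:
{"method": "jog_arm", "body": {"increments": "0 0 0 0 0 0;0 0 0 0 0 0;0 0 0 0 0 0"}}

```text
t: 2.2
ee_pos: [421.9, -83.2, 297.3]
eef_rot: [0.974, 0.228, 0.0, 0.0]
force: [-0.2, -0.5, -0.3]
grip_width: 0.3
grasp_force: 0.0
```

```bash
cat > meas.py <<'E'
from fit import *
def meas(n):
    s=snap(n);h=cv2.cvtColor(s['pixels'],cv2.COLOR_RGB2HSV);p=cloud(s);z=p[...,2]
    m=(cv2.inRange(h,(50,100,60),(75,255,255))>0)&(z>75)&(p[...,0]>480)&(p[...,0]<600)
    k,l,st,c=cv2.connectedComponentsWithStats(m.astype('uint8'));j=1+st[1:,4].argmax()
    print(n,'green px',c[j].round(1),st[j,4],'at 97:',plane(s,*c[j],97).round(1))
    w=(h[...,1]<60)&(h[...,2]>150)&(abs(z-85)<8)&(p[...,0]>440)&(p[...,0]<520)&(p[...,1]>-90)&(p[...,1]<-20)
    k,l,st,cc=cv2.connectedComponentsWithStats(w.astype('uint8'));
    for j in range(1,k):
        if st[j,4]>4: print('  white',cc[j].round(1),st[j].tolist(),plane(s,*cc[j],85).round(1))
    return s
E
python3 - <<'E'
from meas import *
print(manip.sense()['ee_pos'])
for n in('scene','top','wrist'):
    s=meas(n)
    if n=='wrist': cv2.imwrite('pics/f.png',cv2.cvtColor(cv2.resize(s['pixels'][0:180,140:440],None,fx=2.6,fy=2.6,interpolation=2),4))
print(manip.sense()['ee_pos'])
E
```

```text
[421.9446848  -83.1869168  297.31355006]
scene green px [317.  164.1] 65 at 97: [ 534.9 -171.1   97. ]
  white [289.5 196. ] [287, 194, 6, 5, 10] [479.3 -48.8  85. ]
top green px [320.5 196.4] 53 at 97: [ 537.6 -176.4   97. ]
  white [275.5 208.3] [275, 206, 2, 6, 11] [482.2 -50.1  85. ]
wrist green px [369.  115.9] 354 at 97: [ 541.1 -177.    97. ]
  white [252.5 111.4] [250, 105, 7, 15, 67] [484.7 -51.8  85. ]
[421.98287882 -83.02989265 297.3327878 ]
```

View pics/f.png

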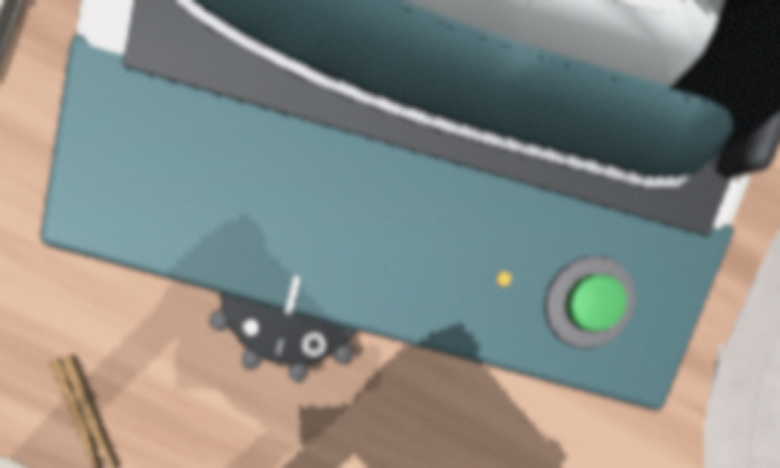

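Wrist crop (2.6x, offset 140,0): deck corners FL (42,241), FR (661,408), index front end (290,313). Tooth tops are at (220,319), (251,359), (298,372) and (344,353), with the tick at (279,347) in the front gap.

```bash
python3 - <<'E'
from fit import *
w=snap('wrist')
P=lambda x,y,z: plane(w,140+x/2.6-.3,y/2.6-.3,z)
W=np.array([P(42,241,85),P(661,408,85),P(290,313,85)])[:,:2];W=np.vstack([W,[541.1,-177]])
B=np.array([[-100,155],[-100,-155],[-100,35],[-60,-100.]])
th,Rm,o=fit(w,B,W); print(np.degrees(th),o,'res',(W-B@Rm.T-o).round(1).tolist())
print('bl,br',((P(75,38,85)[:2]-o)@Rm).round(),((P(732,228,85)[:2]-o)@Rm).round())
print('hub',Rm@[-90,35]+o,'btn',Rm@[-60,-100]+o)
hub=Rm@[-90,35]+o
t=np.array([(P(x,y,68)[:2]-hub)@Rm for x,y in[(220,319),(251,359),(298,372),(344,353)]]);print('teeth',t.round(1).tolist(),np.hypot(*t.T).round(1),np.degrees(np.arctan2(-t[:,1],-t[:,0])).round(1))
a=np.radians(np.array([54,18,-18,-54]));T=40*np.c_[-np.cos(a),np.sin(a)]
print('hub offset from teeth (base axes)',(t-T).mean(0),(Rm@(t-T).mean(0)+hub))
E
```

```text
11.747648092581505 [580.80279507 -67.68840606] res [[1.6, -2.6], [0.6, 2.9], [-0.9, -1.1], [-1.3, 0.8]]
bl,br [-14. 152.] [ -14. -152.]
hub [485.5618956  -51.74566261] btn [ 542.41972148 -177.8098829 ]
teeth [[-23.2, 31.8], [-38.3, 12.4], [-38.5, -12.1], [-23.6, -32.0]] [39.4 40.2 40.4 39.7] [-53.9 -17.9  17.4  53.6]
hub offset from teeth (base axes) [-0.11710673  0.03259132] [485.44060617 -51.73759706]
```

Detection is consistent: hub at (485.5,-51.7), yaw 11.7°, tooth residuals under 1 mm. Next I'll move to just in front of the left front gap and descend to z≈57.

In the tool's units: 40 mm is 0.8, -22 mm is -0.44.

Call:
{"method": "jog_arm", "body": {"increments": "0 -0.44 0 0 0 0;0 -0.42 0 0 0 0;0 0 0.8 0 0 0;0 0 0.8 0 0 0;0 0 0.8 0 0 0;0 0 0.8 0 0 0;0 0 0.8 0 0 0;0 0 0.8 0 0 0;0 0 0 0 0 0;0 0 0 0 0 0;0 0 0 0 0 0;0 0 0 0 0 0", "aperture": 0}}

```text
t: 3.6
ee_pos: [405.4, -45.2, 60.0]
eef_rot: [0.974, 0.228, 0.003, 0.001]
force: [0.6, -0.0, -0.5]
grip_width: 0.1
grasp_force: 0.0
```

```bash
cat > rel.py <<'E'
from meas import *
hub=np.array([485.5,-51.7]);th=np.radians(11.7);Rm=np.array([[np.cos(th),-np.sin(th)],[np.sin(th),np.cos(th)]])
def rel():
    s=manip.sense();T=R.from_quat(s['eef_rot']).as_matrix()
    print('rel',((s['ee_pos'][:2]-hub)@Rm).round(1),s['ee_pos'].round(1),'tool yaw rel',np.degrees(np.arctan2(T[1,0],T[0,0])).round(1)-11.7,'f',np.array(s['force']).round(1),s['t'])
    return s,T
def to(rx,ry,z=57):
    s,T=rel();g=np.r_[Rm@[rx,ry]+hub,z];print('tool delta to',(rx,ry),(T.T@(g-s['ee_pos'])).round(1))
def look(f):
    w=snap('wrist');a=snap('scene');o=np.hstack([cv2.resize(w['pixels'][30:230,150:350],(400,400)),cv2.resize(a['pixels'][160:240,250:330],(400,400),interpolation=2)]);cv2.imwrite('pics/'+f,cv2.cvtColor(o,4))
E
python3 -c "
from rel import *
to(-49.4,23.5);look('g.png')"
```

```text
rel [-77.1  22.6] [405.4 -45.2  60. ] tool yaw rel 14.7 f [ 0.6 -0.  -0.5] 3.6
tool delta to (-49.4, 23.5) [27.   6.1  3.1]
```

View pics/g.png

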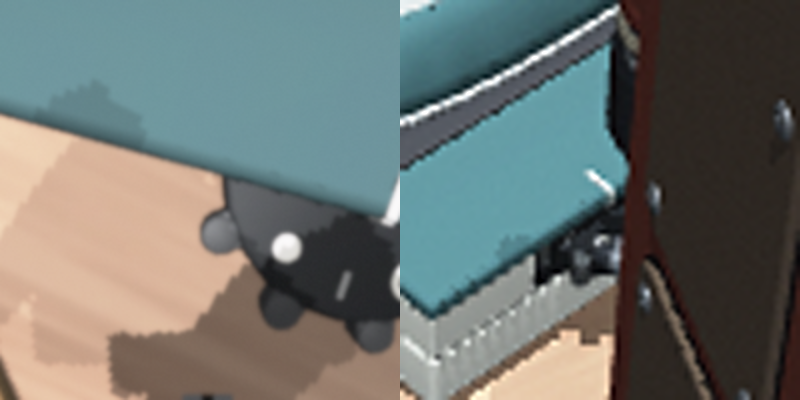

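The wrist tile shows the wheel ahead: dot at (287,247), tick at (343,285) in the front gap, the 18° left tooth at (281,308). The fingertip is at the bottom edge (205,397). Moving into position beside the tooth.

In the tool's units: 2 mm is 0.04, 1 mm is 0.02.

Call:
{"method": "jog_arm", "body": {"increments": "0.18 0.04 0.02 0 0 0;0.18 0.04 0.02 0 0 0;0.18 0.04 0 0 0 0;0 0 0 0 0 0;0 0 0 0 0 0;0 0 0 0 0 0", "aperture": 0}}

```text
t: 4.3
ee_pos: [428.0, -37.6, 54.6]
eef_rot: [0.973, 0.229, -0.003, -0.001]
force: [-4.4, -1.7, 3.2]
grip_width: -0.3
grasp_force: 2.6
```

```bash
python3 -c "
from rel import *
to(-49.4,4.3);look('i.png')"
```

```text
rel [-53.4  25.4] [428.  -37.6  54.6] tool yaw rel 14.8 f [-4.4 -1.7  3.2] 4.3
tool delta to (-49.4, 4.3) [-1.5 21.4 -2.4]
```

View pics/i.png

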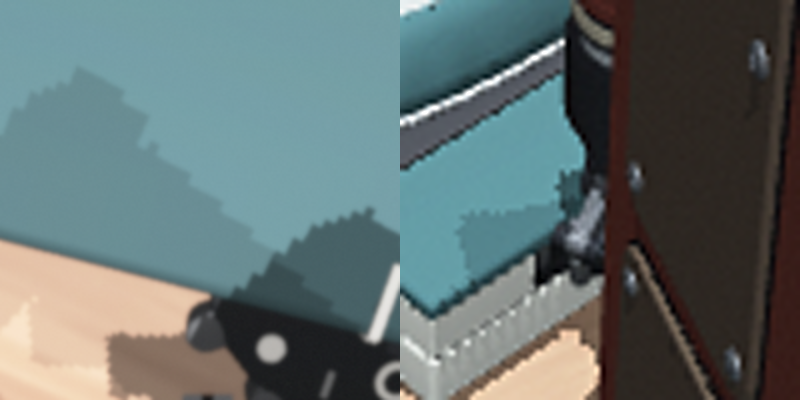

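The tip has met something frontally (4.6 N outwards), so it is wider than I assumed. Backing off slightly.

In the tool's units: -7 mm is -0.14, -4 mm is -0.08.

Call:
{"method": "jog_arm", "body": {"increments": "-0.08 -0.14 -0.02 0 0 0;0 0 0 0 0 0;0 0 0 0 0 0", "aperture": 0}}

```text
t: 4.7
ee_pos: [423.4, -33.1, 56.4]
eef_rot: [0.974, 0.229, 0.0, 0.0]
force: [0.0, 0.1, 0.2]
grip_width: 0.2
grasp_force: 0.0
```

```bash
python3 -c "
from rel import *
to(-55,12)
w=snap('wrist');a=snap('top');o=np.hstack([cv2.resize(w['pixels'][130:270,150:350],(500,350)),cv2.resize(a['pixels'][180:250,230:290],(300,350),interpolation=2)]);cv2.imwrite('pics/j.png',cv2.cvtColor(o,4))"
```

```text
rel [-57.   30.8] [423.4 -33.1  56.4] tool yaw rel 14.7 f [0.  0.1 0.2] 4.7
tool delta to (-55, 12) [-2.8 18.6 -0.6]
```

View pics/j.png

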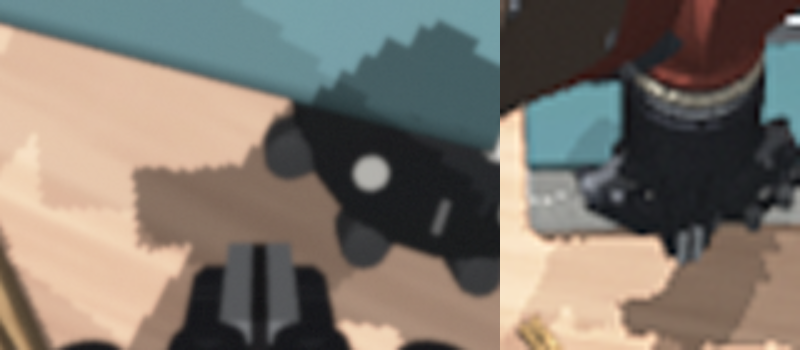

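The wrist tile shows the shut tip, about 15 mm wide, at (258,245), just left of the front-left tooth at (363,240). The black finger backs are wider a little higher up, so I'll work at z≈60. That was my last picture, so from here I'll read the wheel angle numerically.

```bash
cat >> rel.py <<'E'
def wheel():
    s=snap('wrist');i=s['pixels'].astype(int);v,u=np.mgrid[:384,:512]
    o=-s['R'].T@s['t'];d=np.stack([(u-s['cx'])/s['f'],(v-s['cy'])/s['f'],np.ones(u.shape)],-1)@s['R']
    X=o+d*((68-o[2])/d[...,2])[...,None];r=(X[...,:2]-hub)@Rm
    rad=np.hypot(r[...,0],r[...,1]);m=(abs(rad-27.5)<6)&(r[...,0]<-11)&(i.min(-1)>75)&(np.ptp(i,axis=-1)<30)
    k,l,st,c=cv2.connectedComponentsWithStats(m.astype('uint8'))
    for j in range(1,k):
        if st[j,4]>=5:
            q=r[l==j].mean(0);print('  blob n',st[j,4],'ang right of front %.1f rad %.1f'%(np.degrees(np.arctan2(-q[1],-q[0])),np.hypot(*q)),'bright',i[l==j].max())
E
python3 -c "
from rel import *
wheel()"
```

```text
blob n 182 ang right of front -35.2 rad 28.2 bright 180
  blob n 303 ang right of front 35.3 rad 27.9 bright 216
  blob n 38 ang right of front -0.2 rad 28.2 bright 99
```

Call:
{"method": "jog_arm", "body": {"increments": "0.06 0.12 -0.08 0 0 0;0 0 0 0 0 0;0 0 0 0 0 0", "aperture": 0}}

```text
t: 5.15
ee_pos: [429.8, -38.0, 61.1]
eef_rot: [0.974, 0.228, 0.001, 0.001]
force: [1.1, -1.0, 1.2]
grip_width: 0.0
grasp_force: 0.8
```

```bash
python3 -c "
from rel import *
to(-52,6,60);wheel()"
```

```text
rel [-51.8  24.7] [429.8 -38.   61.1] tool yaw rel 14.7 f [ 1.1 -1.   1.2] 5.15
tool delta to (-52, 6) [-5.  18.   1.1]
  blob n 165 ang right of front -35.3 rad 28.2 bright 183
  blob n 265 ang right of front 34.8 rad 28.1 bright 176
  blob n 36 ang right of front -0.3 rad 28.3 bright 99
```

In the tool's units: -1 mm is -0.02, 4 mm is 0.08.

Call:
{"method": "jog_arm", "body": {"increments": "-0.02 0.08 0 0 0 0;-0.02 0.08 0 0 0 0;-0.02 0.08 0 0 0 0;0 0 0 0 0 0;0 0 0 0 0 0", "aperture": 0}}

```text
t: 5.7
ee_pos: [430.3, -50.1, 60.6]
eef_rot: [0.974, 0.228, -0.001, -0.0]
force: [-2.9, 0.3, 7.1]
grip_width: -0.1
grasp_force: 3.4
```

```bash
python3 -c "
from rel import *
to(-52,6,60);wheel()"
```

```text
rel [-53.7  12.8] [430.3 -50.1  60.6] tool yaw rel 14.7 f [-2.9  0.3  7.1] 5.7
tool delta to (-52, 6) [-0.1  7.   0.6]
  blob n 140 ang right of front -56.9 rad 28.7 bright 200
  blob n 295 ang right of front 49.6 rad 27.8 bright 222
  blob n 168 ang right of front -21.1 rad 28.3 bright 183
  blob n 35 ang right of front 14.1 rad 28.0 bright 102
```

Call:
{"method": "jog_arm", "body": {"increments": "0 0.08 0 0 0 0;0 0.06 0 0 0 0;0 0 0 0 0 0;0 0 0 0 0 0", "aperture": 0}}

```text
t: 6.15
ee_pos: [432.6, -56.9, 60.6]
eef_rot: [0.973, 0.229, -0.002, 0.0]
force: [-5.0, -2.4, 8.7]
grip_width: -0.0
grasp_force: 4.6
```

```bash
python3 -c "
from rel import *
to(-80,6,60);wheel()"
```

```text
rel [-52.9   5.6] [432.6 -56.9  60.6] tool yaw rel 14.7 f [-5.  -2.4  8.7] 6.15
tool delta to (-80, 6) [-26.1  -7.3   0.7]
  blob n 40 ang right of front -61.0 rad 32.0 bright 84
  blob n 124 ang right of front -46.9 rad 28.2 bright 202
  blob n 180 ang right of front 55.3 rad 29.1 bright 220
  blob n 167 ang right of front -11.7 rad 28.3 bright 185
  blob n 38 ang right of front 23.5 rad 28.2 bright 103
```

Turned 23.7°, past half way. Withdrawing straight outwards.

The rows are not in the units I measure in: shifts go in shares of 50 mm and turns go in units of 0.2 rad. I convert before sending: -13 mm is -0.26, -3 mm is -0.06.

Call:
{"method": "jog_arm", "body": {"increments": "-0.26 -0.06 0 0 0 0;-0.26 -0.06 0 0 0 0;0 0 0 0 0 0;0 0 0 0 0 0;0 0 0 0 0 0", "aperture": 0}}

```text
t: 6.7
ee_pos: [408.2, -62.1, 60.3]
eef_rot: [0.974, 0.228, 0.0, 0.0]
force: [-0.3, 1.2, -0.2]
grip_width: -0.1
grasp_force: 0.0
```

```bash
python3 -c "
from rel import *
wheel();to(-77,25,61)"
```

```text
  blob n 1236 ang right of front -38.8 rad 25.7 bright 251
  blob n 150 ang right of front 63.9 rad 29.1 bright 247
  blob n 67 ang right of front 34.8 rad 28.1 bright 130
rel [-77.6   5.5] [408.4 -62.   60.3] tool yaw rel 14.7 f [-0.4 -0.4  0.3] 6.75
tool delta to (-77, 25) [  5.5 -18.7  -0.7]
```

It clicked to one dot (the tick is now at +35°). Repeating the same stroke.

In the tool's units: 3 mm is 0.06, -1 mm is -0.02.

Call:
{"method": "jog_arm", "body": {"increments": "0.06 -0.2 -0.02 0 0 0;0.06 -0.18 0 0 0 0;0.16 0.04 0 0 0 0;0.16 0.04 0 0 0 0;0.16 0.04 0 0 0 0;0 0 0 0 0 0;-0.02 0.08 0 0 0 0;-0.02 0.08 0 0 0 0;-0.02 0.08 0 0 0 0;0 0.08 0 0 0 0;0 0 0 0 0 0;0 0 0 0 0 0", "aperture": 0}}

```text
t: 7.95
ee_pos: [431.3, -53.5, 61.0]
eef_rot: [0.974, 0.228, -0.003, -0.0]
force: [-5.2, -0.9, 6.1]
grip_width: 0.1
grasp_force: 4.9
```

```bash
python3 -c "
from rel import *
to(-52.9,5.6,60.6);wheel()"
```

```text
rel [-53.5   9.3] [431.3 -53.5  61. ] tool yaw rel 14.7 f [-5.2 -0.9  6.1] 7.95
tool delta to (-52.9, 5.6) [-0.4  3.7  0.4]
  blob n 390 ang right of front -51.1 rad 28.8 bright 254
  blob n 41 ang right of front 52.6 rad 27.8 bright 102
  blob n 39 ang right of front -17.8 rad 28.2 bright 100
  blob n 166 ang right of front 17.3 rad 28.3 bright 185
```

Call:
{"method": "jog_arm", "body": {"increments": "0 0.08 0 0 0 0;0 0 0 0 0 0;0 0 0 0 0 0", "aperture": 0}}

```text
t: 8.3
ee_pos: [435.4, -57.4, 61.4]
eef_rot: [0.974, 0.228, -0.0, 0.001]
force: [-2.5, -2.2, 1.6]
grip_width: 0.2
grasp_force: 1.6
```

```bash
python3 -c "
from rel import *
rel();wheel()"
```

```text
rel [-50.2   4.6] [435.4 -57.4  61.4] tool yaw rel 14.7 f [-2.5 -2.2  1.6] 8.3
  blob n 460 ang right of front -45.6 rad 28.4 bright 254
  blob n 11 ang right of front 61.8 rad 30.0 bright 94
  blob n 38 ang right of front -8.7 rad 28.3 bright 100
  blob n 165 ang right of front 26.5 rad 28.2 bright 185
```

Call:
{"method": "jog_arm", "body": {"increments": "-0.26 -0.06 0 0 0 0;-0.26 -0.06 0 0 0 0;0 0 0 0 0 0;0 0 0 0 0 0;0 0 0 0 0 0", "aperture": 0}}

```text
t: 8.85
ee_pos: [409.8, -62.5, 61.5]
eef_rot: [0.974, 0.228, 0.0, 0.0]
force: [-0.9, -0.4, -0.2]
grip_width: 0.4
grasp_force: 0.0
```

```bash
python3 -c "
from rel import *
wheel();to(-77,25,61)"
```

```text
  blob n 1028 ang right of front -45.3 rad 27.7 bright 251
  blob n 126 ang right of front -5.5 rad 24.2 bright 142
  blob n 208 ang right of front 34.8 rad 28.1 bright 224
rel [-76.2   4.8] [409.9 -62.5  61.5] tool yaw rel 14.7 f [ 0.8 -0.1 -0.1] 8.9
tool delta to (-77, 25) [  4.3 -19.8   0.5]
```

Now at 1.885 (one dot at +35°). Last click.

In the tool's units: -1 mm is -0.02, 1 mm is 0.02.

Call:
{"method": "jog_arm", "body": {"increments": "0.04 -0.2 0 0 0 0;0.04 -0.2 0.02 0 0 0;0.16 0.04 0 0 0 0;0.16 0.04 0 0 0 0;0.16 0.04 0 0 0 0;0 0 0 0 0 0;-0.02 0.08 0 0 0 0;-0.02 0.08 0 0 0 0;-0.02 0.08 0 0 0 0;0 0.08 0 0 0 0;0 0 0 0 0 0;0 0 0 0 0 0", "aperture": 0}}

```text
t: 10.1
ee_pos: [432.1, -54.5, 60.8]
eef_rot: [0.974, 0.228, -0.001, 0.001]
force: [-2.3, -1.8, 7.0]
grip_width: -0.2
grasp_force: 3.7
```

```bash
python3 -c "
from rel import *
to(-52.9,5.6,60.6);wheel()"
```

```text
rel [-52.8   8.1] [432.1 -54.5  60.8] tool yaw rel 14.7 f [-2.3 -1.8  7. ] 10.1
tool delta to (-52.9, 5.6) [-0.7  2.4  0.2]
  blob n 54 ang right of front -62.6 rad 31.2 bright 168
  blob n 125 ang right of front -50.1 rad 28.2 bright 201
  blob n 165 ang right of front 55.3 rad 28.0 bright 225
  blob n 170 ang right of front -24.0 rad 28.7 bright 184
  blob n 167 ang right of front -5.9 rad 28.7 bright 184
  blob n 40 ang right of front 20.1 rad 28.2 bright 103
```

In the tool's units: 3 mm is 0.06.

Call:
{"method": "jog_arm", "body": {"increments": "0 0.06 0 0 0 0;0 0 0 0 0 0;0 0 0 0 0 0", "aperture": 0}}

```text
t: 10.45
ee_pos: [433.4, -57.3, 60.9]
eef_rot: [0.974, 0.228, -0.001, 0.001]
force: [-4.3, -1.6, 7.6]
grip_width: 0.4
grasp_force: 3.8
```

```bash
python3 -c "
from rel import *
rel();wheel()"
```

```text
rel [-52.1   5. ] [433.4 -57.3  60.9] tool yaw rel 14.7 f [-4.3 -1.6  7.6] 10.45
  blob n 133 ang right of front -60.8 rad 30.2 bright 253
  blob n 121 ang right of front -45.9 rad 28.2 bright 201
  blob n 121 ang right of front 58.0 rad 28.5 bright 186
  blob n 167 ang right of front -19.8 rad 28.7 bright 185
  blob n 166 ang right of front -1.8 rad 28.7 bright 185
  blob n 38 ang right of front 24.3 rad 28.2 bright 102
```

Call:
{"method": "jog_arm", "body": {"increments": "-0.26 -0.06 0 0 0 0;-0.26 -0.06 0 0 0 0;-0.26 0 0 0 0 0;0 0 0 0 0 0;0 0 0 0 0 0;0 0 0 0 0 0", "aperture": 0}}

```text
t: 11.1
ee_pos: [396.9, -68.0, 60.5]
eef_rot: [0.974, 0.228, 0.0, 0.0]
force: [0.2, 0.5, 0.1]
grip_width: 0.3
grasp_force: 0.0
```

```bash
python3 -c "
from rel import *
wheel();rel()"
```

```text
  blob n 2284 ang right of front -26.2 rad 25.5 bright 250
  blob n 59 ang right of front 65.3 rad 28.7 bright 248
  blob n 109 ang right of front 34.8 rad 27.4 bright 212
rel [-89.9   2.1] [397.  -67.9  60.5] tool yaw rel 14.7 f [ 0.1  0.2 -0.4] 11.15
```

The two-dot mark has clicked in (tick at +35°). Rising and moving over the start button.

In the tool's units: -40 mm is -0.8, -45 mm is -0.9.

Call:
{"method": "jog_arm", "body": {"increments": "0 0 -0.9 0 0 0;0 0 -0.9 0 0 0;0 0 -0.8 0 0 0;-0.16 0 0 0 0 0;0 0 0 0 0 0;0 0 0 0 0 0", "aperture": 0}}

```text
t: 11.75
ee_pos: [388.4, -70.9, 188.9]
eef_rot: [0.974, 0.228, -0.001, -0.001]
force: [0.0, 1.3, -1.0]
grip_width: 0.0
grasp_force: 0.0
```

```bash
python3 - <<'E'
from rel import *
s,T=rel();wheel()
for n in('wrist','scene','top'):
    w=snap(n);p=cloud(w).reshape(-1,3);b=(p[:,:2]-[580.8,-67.7])@Rm
    for lo in(100,130,165,195):
        k=(p[:,2]>lo)&(p[:,2]<250)&(abs(b[:,1]+100)<70)&(b[:,0]>-60)&(b[:,0]<80);print(n,lo,k.sum(),'min base x',np.percentile(b[k,0],2).round() if k.sum()>20 else None)
    try: meas(n)
    except Exception as e: print(e)
print('delta',T.T@(np.array([541.5,-177.5,125])-s['ee_pos']))
E
```

```text
rel [-98.9   0.9] [388.4 -70.9 188.9] tool yaw rel 14.7 f [ 0.   1.3 -1. ] 11.75
  blob n 954 ang right of front -3.4 rad 22.3 bright 246
wrist 100 156 min base x -59.0
wrist 130 0 min base x None
wrist 165 0 min base x None
wrist 195 0 min base x None
wrist green px [461.   85.1] 986 at 97: [ 540.6 -176.2   97. ]
  white [284.1  80.5] [279, 70, 11, 23, 140] [483.9 -51.8  85. ]
scene 100 1216 min base x -8.0
scene 130 919 min base x 6.0
scene 165 411 min base x 20.0
scene 195 229 min base x 27.0
attempt to get argmax of an empty sequence
top 100 783 min base x -10.0
top 130 475 min base x 2.0
top 165 189 min base x 17.0
top 195 71 min base x 24.0
top green px [320.4 196.4] 52 at 97: [ 537.8 -176.2   97. ]
delta [ 89.82417945 163.63844089  63.48651241]
```

In the tool's units: 32 mm is 0.64, 18 mm is 0.36.

Call:
{"method": "jog_arm", "body": {"increments": "0.36 0.64 0 0 0 0;0.36 0.64 0 0 0 0;0.36 0.64 0 0 0 0;0.36 0.66 0 0 0 0;0.34 0.66 0 0 0 0;0 0 0.5 0 0 0;0 0 0.5 0 0 0;0 0 0.4 0 0 0;0 0 0 0 0 0;0 0 0 0 0 0;0 0 0 0 0 0", "aperture": 0}}

```text
t: 13.2
ee_pos: [542.2, -177.3, 121.8]
eef_rot: [0.974, 0.228, 0.001, 0.001]
force: [0.4, 0.5, 0.5]
grip_width: -0.1
grasp_force: 0.0
```

```bash
python3 - <<'E'
from rel import *
s,T=rel();wheel();print('delta',T.T@(np.array([540.5,-176.5,99])-s['ee_pos']))
for n in('scene','top','wrist'):
    try: meas(n)
    except Exception as e: print(n,e)
E
```

```text
rel [  30.1 -134.5] [ 542.2 -177.3  121.8] tool yaw rel 14.7 f [0.4 0.5 0.5] 13.2
  blob n 43 ang right of front -50.1 rad 31.0 bright 236
  blob n 88 ang right of front -33.6 rad 26.3 bright 252
  blob n 226 ang right of front -1.0 rad 28.5 bright 253
  blob n 50 ang right of front 34.6 rad 27.7 bright 159
delta [-1.21266608 -1.51806612 22.78511238]
scene attempt to get argmax of an empty sequence
top green px [320.4 196.6] 51 at 97: [ 537.1 -176.3   97. ]
  white [275.5 208.3] [275, 206, 2, 6, 11] [482.2 -50.1  85. ]
wrist green px [252.  218.8] 731 at 97: [ 546.2 -175.3   97. ]
  white [ 47.7 213.6] [44, 203, 8, 23, 148] [483.8 -51.6  85. ]
  white [  4.  212.1] [0, 211, 9, 3, 9] [471.7 -24.9  85. ]
  white [ 13.  214.4] [11, 214, 5, 2, 5] [472.8 -30.7  85. ]
  white [ 30.7 218.3] [27, 218, 8, 2, 9] [475.2 -42.1  85. ]
```

The wheel is at two dots (mark at -1°, tick at +35°). Descending onto the button.

Call:
{"method": "jog_arm", "body": {"increments": "-0.02 -0.02 0.2 0 0 0;0 0 0.2 0 0 0;0 0 0.06 0 0 0;0 0 0.04 0 0 0;0 0 0.04 0 0 0;0 0 0.02 0 0 0;0 0 0 0 0 0;0 0 0 0 0 0;0 0 0 0 0 0", "aperture": 0}}

```text
t: 14.3
ee_pos: [539.0, -176.1, 93.0]
eef_rot: [0.974, 0.228, -0.001, -0.001]
force: [-4.9, 2.0, 7.6]
grip_width: -0.1
grasp_force: 3.7
```

In the tool's units: 1 mm is 0.02.

Call:
{"method": "jog_arm", "body": {"increments": "0 0 0.02 0 0 0;0 0 0.02 0 0 0;0 0 0 0 0 0;0 0 0 0 0 0;0 0 0 0 0 0", "aperture": 0}}

```text
t: 14.8
ee_pos: [539.1, -176.1, 92.9]
eef_rot: [0.974, 0.229, -0.001, -0.001]
force: [-7.8, 3.4, 15.4]
grip_width: -0.2
grasp_force: 8.1
```

Bottomed at z≈93 (6 mm travel, 15 N). Releasing and withdrawing.

In the tool's units: -15 mm is -0.3, -40 mm is -0.8.

Call:
{"method": "jog_arm", "body": {"increments": "0 0 -0.1 0 0 0;0 0 -0.5 0 0 0;0 0 -0.8 0 0 0;-0.3 -0.4 -0.6 0 0 0;-0.6 -0.6 0 0 0 0;-0.6 -0.6 0 0 0 0;-0.5 -0.6 0 0 0 0;-0.4 -0.6 0 0 0 0;0 0 0 0 0 0;0 0 0 0 0 0;0 0 0 0 0 0;0 0 0 0 0 0", "aperture": 0}}

```text
t: 16.0
ee_pos: [371.2, -105.0, 190.8]
eef_rot: [0.974, 0.228, 0.0, 0.0]
force: [-0.3, -0.1, -0.4]
grip_width: 0.0
grasp_force: 0.0
```

```bash
python3 - <<'E'
from rel import *
rel();wheel();s=meas('wrist');p=cloud(s)
h=cv2.cvtColor(s['pixels'],cv2.COLOR_RGB2HSV);m=(cv2.inRange(h,(50,100,60),(75,255,255))>0)&(p[...,0]>480)&(p[...,0]<600)
print('btn top z',np.median(p[m][:,2]))
a=snap('scene');print('peg/tray px check',[depth(a,*q).round(1).tolist() for q in[(287,261),(275,258)]])
E
```

```text
rel [-122.7  -29.1] [ 371.2 -105.   190.8] tool yaw rel 14.7 f [-0.3 -0.1 -0.4] 16.0
  blob n 1077 ang right of front -0.7 rad 22.1 bright 245
wrist green px [435.8  43.5] 1040 at 97: [ 540.4 -176.6   97. ]
  white [255.3  40.3] [251, 29, 10, 25, 144] [483.7 -51.8  85. ]
btn top z 98.64249793543297
peg/tray px check [[358.3, 32.8, 9.4], [382.1, 51.9, 6.9]]
```

Button is back up (98.6), the wheel is at two dots, and the robot is clear.

```bash
python3 -c "
from workcell import manip
print(manip.hand_in())"
```

```text
the job is handed in; nothing more can be done
None
```

The thumbwheel went three clicks right to two dots, then the start button was pressed right down and came back up; the job is handed in, but no verdict was returned.

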